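Line up the wooden elephants by size for the catalogue picture

TASK

Set the four wooden elephants up for the catalogue picture: one upright on each cork mark of the plywood ledge, centred on its mark and lengthwise along the row, in order of size with the largest next to the pen pot and the smallest next to the tape roll. Either way of facing will do. Don't let any elephant fall over, leave the pen pot and the tape roll where they are, and let go of everything at the end.

Things in the scene. Friction and masses are not known exactly. Their poses are not given: they have to be found in the camera images.
- elephant_giant: The largest of four blocky brown wooden elephants (one shape, scaled), 140 g, standing. 100 mm long, 83 tall; body block 40 wide, 72 long, flat-sided, 28 to 74 above the feet. Thin ears 47 across start 22 ahead of the origin: grip across the body, 10 behind the origin. Origin: at foot level, half length; x to the trunk, y across, z up.
- elephant_large: The second largest of four blocky brown wooden elephants (one shape, scaled), 90 g, standing. 85 mm long, 71 tall; body block 34 wide, 61 long, flat-sided, 24 to 63 above the feet. Thin ears 40 across start 19 ahead of the origin: grip across the body, 8 behind the origin. Origin: at foot level, half length; x to the trunk, y across, z up.
- elephant_medium: The third largest of four blocky brown wooden elephants (one shape, scaled), 50 g, standing. 70 mm long, 58 tall; body block 28 wide, 50 long, flat-sided, 20 to 52 above the feet. Thin ears 33 across start 15 ahead of the origin: grip across the body, 7 behind the origin. Origin: at foot level, half length; x to the trunk, y across, z up.
- elephant_small: The smallest of four blocky brown wooden elephants (one shape, scaled), 25 g, standing. 55 mm long, 46 tall; body block 22 wide, 40 long, flat-sided, 15 to 41 above the feet. Thin ears 26 across start 12 ahead of the origin: grip across the body, 6 behind the origin. Origin: at foot level, half length; x to the trunk, y across, z up.
- mark1: One of four equal flat cork marks (46 x 86 x 1 mm) in a straight row, 120 mm apart, on the centre line of a fixed plywood ledge (80 x 490 mm, 15 mm high) on the desk. Which numbered mark is where in the row varies. Feet stand 15 mm above the desk. Origin: mark's centre at ledge-top level; y along the row (the mark's long side), x across, z up.
- mark2: One of four equal flat cork marks (46 x 86 x 1 mm) in a straight row, 120 mm apart, on the centre line of a fixed plywood ledge (80 x 490 mm, 15 mm high) on the desk. Which numbered mark is where in the row varies. Feet stand 15 mm above the desk. Origin: mark's centre at ledge-top level; y along the row (the mark's long side), x across, z up.
- mark3: One of four equal flat cork marks (46 x 86 x 1 mm) in a straight row, 120 mm apart, on the centre line of a fixed plywood ledge (80 x 490 mm, 15 mm high) on the desk. Which numbered mark is where in the row varies. Feet stand 15 mm above the desk. Origin: mark's centre at ledge-top level; y along the row (the mark's long side), x across, z up.
- mark4: One of four equal flat cork marks (46 x 86 x 1 mm) in a straight row, 120 mm apart, on the centre line of a fixed plywood ledge (80 x 490 mm, 15 mm high) on the desk. Which numbered mark is where in the row varies. Feet stand 15 mm above the desk. Origin: mark's centre at ledge-top level; y along the row (the mark's long side), x across, z up.
- pen_pot: Round dark metal pen pot, 72 mm across, 95 mm tall, pens in it up to 142 mm, on the desk on the row's line off one end of the ledge (either end), 135 mm from the nearest mark's centre. Loose, not to be moved. Origin: centre of its underside.
- tape_roll: Brown roll of tape lying flat, a ring 90 mm across with a 72 mm hole, 26 mm tall, on the desk off the other end of the ledge from the pen pot, 135 mm from the nearest mark's centre. Loose, not to be moved. Origin: centre of its underside.
Not all that is in view belongs to the job. What is shaped like the elephant_large but purple is not meant.

How it is judged:
By the outcome, as a careful person would: the job done as asked, in the order asked, and still so for the second after the job is handed in, with the robot touching nothing.
It also fails if it takes over 122 s, if anything falls off the work surface, if the arm or the gripper's body presses on something with over 40 N, if the wrist force passes 120 N, or if a joint passes its speed limit or range.

ROBOT

A 6-joint arm with a two-finger parallel gripper is mounted at the origin on the work surface. World frame = base frame: x ahead of the robot, y to its left, z up, the work surface at z = 0. Lengths are in mm, angles in rad, forces in N, time in s.
With the tool pointing down it reaches from about 275 to 850 mm from the base axis. Payload 5.2 kg.
Tool frame: the origin (TCP) lies at the very end of the fingers, on their centre line; the grasp point (between the pads) lies 19 mm behind it; z points along the fingers, y is the line along which they close (so a half turn about z gives the same grasp; the last joint's range is limited). The gripper opens to 85 mm and grips with 20 to 120 N. Pads are 22 mm wide; open, the fingers measure 114 mm over their backs; the gripper's body (76 mm by 85 mm) begins 54 mm behind the grasp point. The pads swing forward as they close: fully open they stand 13 mm farther back than shut.
Start: joints at [-1.471, 0.259, 1.535, -0, 1.348, -0.203], TCP at [164.028, -524.976, 231.31] pointing down, gripper open.
Joint ranges: [-3.14, 3.14], [-0.91, 2.08], [0.19, 2.58], [-1.22, 4.36], [0.22, 2.71], [-3.12, 3.12]. Speed limits (rad/s): [2.57, 2.57, 3.14, 3.14, 3.14, 3.14].

INTERFACE

Orientations are given as a unit quaternion [x, y, z, w].
In Python, from bench import status, cams, sign_off gives the robot as it stands.
- The arm moves only by the tool move_arm, never from a script. Its argument "moves" is text: rows parted by semicolons, each of 5 numbers parted by spaces: the opening, from 0 (shut) to 1 (fully open), then the shift along the tool's x, y, z in mm, then the turn about the tool's z in rad. In form: grip x y z twist; .... A call has exactly 8 rows; each row shifts and turns the commanded pose from where the row before left it, along the tool's axes as they then stand; what a row does not reach is not made up. A row lasts 1/8 s, in which the tool goes at most 62.5 mm and 10.7 degrees, less where a joint would pass 70% of its speed; a pose out of reach is approached as far as the arm can. A call with a gripper value outside its range is refused whole. The fingers move at their own pace and stop on an object; "force" is the grip in N (left out, the last holds). Time passes only in rows, so rows that do not move let the fingers close, or fill a call up. It gives the time, the measured TCP pose, the force, the opening and the grip force at its end, in the units of the state.
- status.read_state(): the state, without advancing time (a new reading comes with each control period).
- cams.capture(name): name is "side" or "top"; returns a dict with "color" (480x640x3 uint8, red, green, blue), "fovy" (degrees; the focal length in pixels is half the picture's height over the tangent of half this angle, whatever the lens; pixels are square), "cx", "cy" (the principal point, pixels), "rvec" (rotation vector, rad) and "tvec" (3), from world to camera coordinates, as OpenCV has them. Camera axes: x right, y down, z forward; pixel columns grow to the right and rows downward; lengths in mm; the calibration is good to about 2 mm. A picture is of the moment at which its call begins. There is no depth.
- sign_off(): hands the job in; it is judged then, once.
The state is a dict: "time": time; "q": joint angles; "joint_velocities": joint speeds; "effort": joint torques, N m; "position": TCP position; "eef_rot": TCP orientation; "ft_force": force on the tool from outside, world axes, zero at the start; "wrist_torque": the same for the moment, N m; "grip_width": opening from 0.0 (shut) to 1.0 (fully open); "gripper_force": force on a finger pad.
Only numpy, scipy, OpenCV 4.12 (cv2) and the standard library are available. Lean on these libraries where they do the work, as an engineer would, in place of code of your own. Each camera call takes 0.05 s, during which the arm holds its last target. There are 200 camera calls.

## Working session

There is one attempt and no reset: what is moved stays moved. The work goes in short steps, Python scripts to look and compute and a tool call to move; the robot and the scene stay as the last step left them, time stands still between calls to the robot, and variables do not carry over. Pictures are saved under pics/ and viewed, at most 14 in all, crops included, and the job is handed in when it is done.

Besides the shell and the picture viewer there is one more tool, called after "Request:" by a JSON object that holds its "fn" and its "kwargs". move_arm: Moves the arm, as the interface text tells. Its arguments: {"type":"object","properties":{"moves":{"type":"string"},"force":{"type":"number"}},"required":["moves"]}

```bash
mkdir -p pics; ls; cat > h.py <<'E'
import numpy as np,cv2
from bench import status,cams,sign_off
def cap(n,save=None):
    c=cams.capture(n); im=np.ascontiguousarray(c["color"][:,:,::-1])
    if save: cv2.imwrite("pics/"+save,im)
    f=240/np.tan(np.radians(c["fovy"])/2)
    K=np.array([[f,0,c["cx"]],[0,f,c["cy"]],[0,0,1.]])
    R=cv2.Rodrigues(np.array(c["rvec"],float))[0]; t=np.array(c["tvec"],float).ravel()
    return im,K,R,t
def ray(K,R,t,uv,z):
    uv=np.atleast_2d(np.array(uv,float)); d=np.c_[uv,np.ones(len(uv))]@np.linalg.inv(K).T@R
    C=-R.T@t
    return C+d*((z-C[2])/d[:,2])[:,None]
def proj(K,R,t,P):
    p=(np.atleast_2d(P)@R.T+t)@K.T
    return p[:,:2]/p[:,2:]
E
python3 - <<'E'
from h import *
for n in("top","side"):
    im,K,R,t=cap(n,n+"0.png"); print(n,K[0,0],-R.T@t,R.round(2).tolist())
s=status.read_state();print(s)
E
```

```text
pics
top 474.0941164108545 [446.63842796  -3.94157859 859.73446433] [[0.02, -1.0, -0.01], [-0.99, -0.02, -0.11], [0.11, 0.01, -0.99]]
side 588.366545346204 [170.87524493 567.0868232  822.2674542 ] [[-0.86, -0.51, -0.02], [-0.39, 0.67, -0.64], [0.34, -0.54, -0.77]]
{'time': 0.1, 'q': array([-1.47080224e+00,  2.59299327e-01,  1.53597568e+00, -1.80606782e-05,
        1.34799685e+00, -2.02766215e-01]), 'joint_velocities': array([-0.00122908, -0.00092311, -0.00448067, -0.00018762, -0.00021034,
        0.00149266]), 'effort': array([ 2.76107574e-03, -4.46970570e+01, -2.91245413e+01, -1.68792430e-04,
        6.26805529e-03,  3.12262936e-07]), 'position': array([ 163.97159575, -524.49215475,  230.54128766]), 'eef_rot': array([ 9.88563239e-01,  1.50804568e-01,  3.43309546e-05, -8.38944631e-04]), 'ft_force': array([ 0.34703355,  0.29914933, -0.17312669]), 'wrist_torque': array([-0.05691021, -0.00863391,  0.02433507]), 'gripper_force': 0.0, 'grip_width': 1.0020289717890352}
```

View pics/top0.png

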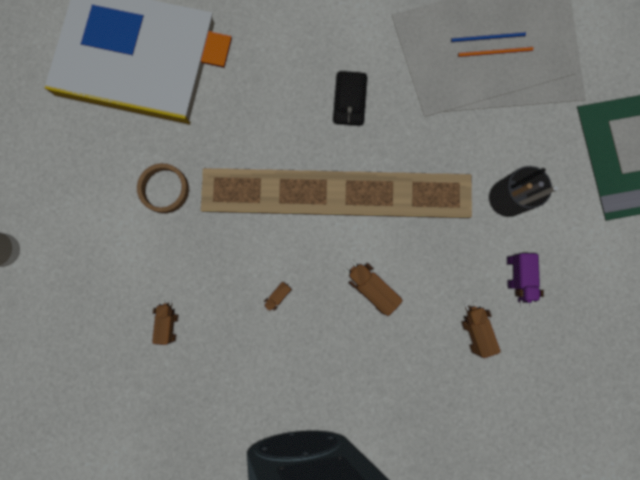

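View pics/side0.png

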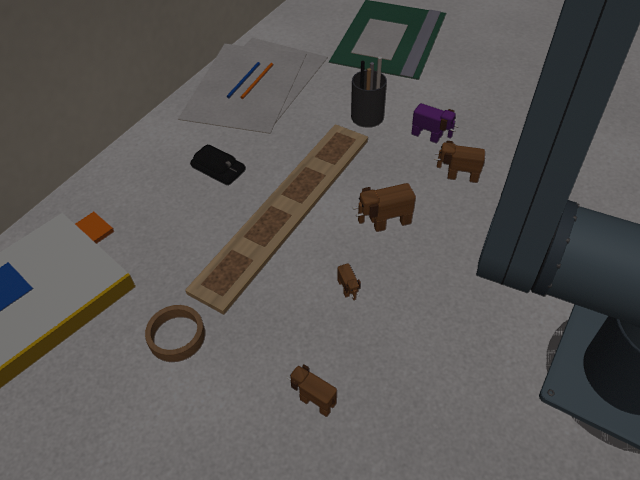

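The top view shows the tape at (162,188), marks at about (237,190), (303,191), (369,193), (436,195) and the pot at (515,190). The elephants are at (163,324) medium, (278,295) small, (375,288) giant and (482,331) large. The side view shows the same layout, and all four stand.

```bash
python3 - <<'E'
from h import *
top=cv2.imread("pics/top0.png"); side=cv2.imread("pics/side0.png")
def tiles(im,cs,w,h,s):
    return np.hstack([cv2.resize(im[y-h//2:y+h//2,x-w//2:x+w//2],None,fx=s,fy=s,interpolation=cv2.INTER_CUBIC) for x,y in cs])
a=tiles(top,[(378,289),(481,331),(164,324),(278,295)],66,66,3)
b=tiles(side,[(387,207),(461,161),(314,390),(348,282)],66,66,3)
cv2.imwrite("pics/crops.png",np.clip(np.vstack([a,b])*1.6,0,255).astype(np.uint8))
hsv=cv2.cvtColor(top,cv2.COLOR_BGR2HSV)
for n,(x,y) in zip("GLMS",[(378,289),(481,331),(164,324),(278,295)]):print(n,hsv[y,x])
print(hsv[190,237],hsv[190,210])
E
```

```text
G [ 15 149  89]
L [ 14 144  87]
M [ 14 144  92]
S [ 14 148  95]
[ 14 113  99] [ 19  86 128]
```

View pics/crops.png

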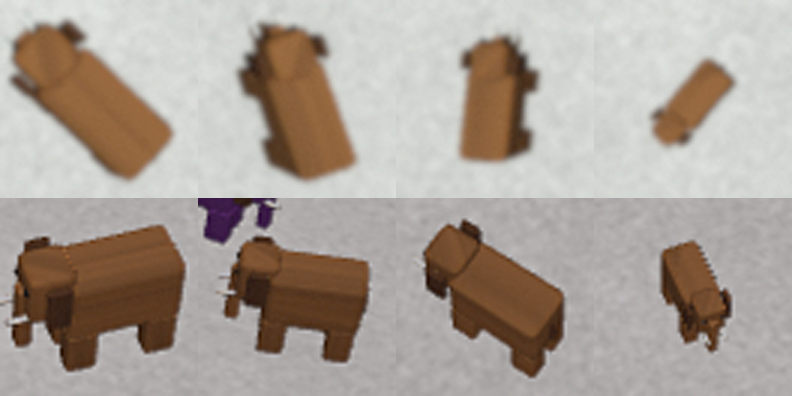

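The crops show the body tops well enough to pick the rear corners and side edges. Next I triangulate the rear corners and the marks.

```bash
cat >> h.py <<'E'
def tri(c1,c2,u1,u2):
    P=[c[0]@np.c_[c[1],c[2]] for c in(c1,c2)]
    X=cv2.triangulatePoints(P[0],P[1],np.array(u1,float).reshape(2,1),np.array(u2,float).reshape(2,1)).ravel()
    return X[:3]/X[3]
def brown(im,smin=100):
    h=cv2.cvtColor(im,cv2.COLOR_BGR2HSV); return cv2.inRange(h,(5,smin,30),(22,255,200))
E
python3 - <<'E'
from h import *
tim,*ct=cap("top"); sim,*cs=cap("side")
C=dict(G=[(378,289),(387,207)],L=[(481,331),(461,161)],M=[(164,324),(314,390)],S=[(278,295),(348,282)])
def px(n,k,i,p):
    off=(i*198,198*k); c=C[n][k]
    return ((p[0]-off[0])/3-.33+c[0]-33,(p[1]-off[1])/3-.33+c[1]-33)
rows=[("G",0,[(172,132),(127,178)],[(165,228),(185,262)]),("L",1,[(355,163)],[(368,262)]),
("M",2,[(462,158),(505,160)],[(540,318),(563,292)]),("S",3,[(708,60),(733,82)],[(663,250),(692,242)])]
for n,i,a,b in rows:
    for p,q in zip(a,b): print(n,tri(ct,cs,px(n,0,i,p),px(n,1,i,q)).round(1))
# edges at body-top height: (left edge p->rear, right edge p->rear), rear corners
E={"G":(0,71,[(38,95),(127,178)],[(85,50),(172,132)],100),"L":(1,61,[(268,90),(305,178)],[(320,60),(355,163)],85),
"M":(2,50,[(470,85),(462,158)],[(513,85),(505,160)],70),"S":(3,39,[(668,107),(708,60)],[(693,128),(733,82)],55)}
for n,(i,z,e1,e2,Lg) in E.items():
    w=[ray(*ct,[px(n,0,i,p) for p in e],z)[:,:2] for e in(e1,e2)]
    d=[v[0]-v[1] for v in w]; d=sum(x/np.linalg.norm(x) for x in d); d/=np.linalg.norm(d)
    rear=(w[0][1]+w[1][1])/2; o=rear+d*Lg/2
    nrm=np.array([-d[1],d[0]]); print(n,"rear",rear.round(1),"orig",o.round(1),"yaw",np.arctan2(d[1],d[0]).round(3),"width",abs((w[0][1]-w[1][1])@nrm).round(1),"grip",(o-d*Lg*.1).round(1))
def marks(im,box):
    x0,y0,x1,y1=box; m=brown(im,95); k=np.zeros_like(m); k[y0:y1,x0:x1]=m[y0:y1,x0:x1]
    k=cv2.morphologyEx(k,cv2.MORPH_OPEN,np.ones((3,3)));k=cv2.morphologyEx(k,cv2.MORPH_CLOSE,np.ones((5,5)))
    return [cv2.minAreaRect(c) for c in cv2.findContours(k,0,2)[0] if cv2.contourArea(c)>300]
mt=sorted(marks(tim,(200,165,475,220)),key=lambda r:r[0][0])
ms=sorted(marks(sim,(185,120,345,310)),key=lambda r:r[0][0])
print(len(mt),len(ms),[r[1] for r in mt])
for a in mt: print("mark",a[0],ray(*ct,a[0],16).round(1))
for a,b in zip(mt,ms): print("tri",tri(ct,cs,a[0],b[0]).round(1))
E
```

```text
G [ 432.5 -137.3   66.9]
G [ 407.7 -111.3   74.4]
L [ 350.7 -299.6   58.8]
M [352.7 276.9  57.1]
M [351.8 256.4  47.3]
S [460.6  64.6  36.8]
S [449.3  50.5  35.3]
G rear [ 420.8 -123.8] orig [454.4 -86.8] yaw 0.833 width 35.4 grip [447.7 -94.2]
L rear [ 346.8 -285. ] orig [ 386.6 -270.3] yaw 0.353 width 28.8 grip [ 378.7 -273.2]
M rear [351.7 267.3] orig [386.6 265.3] yaw -0.055 width 24.3 grip [379.7 265.7]
S rear [453.6  56.7] orig [432.4  74.2] yaw 2.452 width 19.2 grip [436.7  70.7]
4 4 [(25.0, 47.0), (47.53929138183594, 25.39385223388672), (25.0, 47.0), (47.7579345703125, 25.362619400024414)]
mark (236.5, 189.5) [[625.  154.2  16. ]]
mark (302.5936584472656, 191.0029296875) [[624.3  34.3  16. ]]
mark (368.5, 192.5) [[623.6 -84.9  16. ]]
mark (435.51513671875, 194.01609802246094) [[ 622.9 -205.7   16. ]]
tri [626.3 155.1  13.3]
tri [625.6  34.7  12. ]
tri [624.5 -85.1  13.1]
tri [ 626.4 -207.3    6.3]
```

```bash
cat >> h.py <<'E'
def pose():
    s=status.read_state(); x,y,z,w=s["eef_rot"]
    return np.r_[s["position"],2*np.arctan2(y,x)],s
def plan(*wps,start=None):
    "wps: (grip,x,y,z,heading,nrows); prints rows grip x y z twist"
    p=(pose()[0] if start is None else np.array(start,float)).copy(); print(p.round(3)); out=[]
    for g,x,y,z,h,n in wps:
        q=np.array([x,y,z,h],float); q[3]=p[3]+np.mod(h-p[3]+np.pi/2,np.pi)-np.pi/2 if abs(h-p[3])>np.pi else h
        st=(q-p)/n
        for i in range(n):
            c,s=np.cos(p[3]),np.sin(p[3]); a,b=st[0]*c+st[1]*s, st[0]*s-st[1]*c
            r=[round(a),round(b),round(-st[2]),round(-st[3],3)] if n>1 else [round(a,1),round(b,1),round(-st[2],1),round(-st[3],3)]
            out.append(f"{g:g} "+" ".join(f"{v:g}" for v in r))
            p[3]-=r[3]; p[0]+=r[0]*c+r[1]*s; p[1]+=r[0]*s-r[1]*c; p[2]-=r[2]; st=(q-p)/max(1,n-i-1)
    for i in range(0,len(out),8): print("; ".join(out[i:i+8]))
    print(len(out),"end",p.round(2))
E
python3 -c "
from h import *
plan((1,448,-94,150,.833,14),(1,448,-94,150,.833,2))"
```

```text
[ 1.64009e+02 -5.24645e+02  2.30816e+02  3.03000e-01]
1 29 -23 6 -0.038; 1 29 -22 6 -0.038; 1 30 -21 6 -0.038; 1 31 -20 6 -0.038; 1 32 -19 6 -0.038; 1 32 -18 6 -0.038; 1 33 -16 6 -0.038; 1 34 -15 6 -0.038
1 34 -14 5 -0.038; 1 35 -12 6 -0.038; 1 35 -11 5 -0.038; 1 36 -10 6 -0.037; 1 36 -8 5 -0.038; 1 36 -7 6 -0.037; 1 0 0 0 -0; 1 0 0 0 -0
16 end [448.37 -94.02 149.82   0.83]
```

Request:
{"fn": "move_arm", "kwargs": {"moves": "1 29 -23 6 -0.038; 1 29 -22 6 -0.038; 1 30 -21 6 -0.038; 1 31 -20 6 -0.038; 1 32 -19 6 -0.038; 1 32 -18 6 -0.038; 1 33 -16 6 -0.038; 1 34 -15 6 -0.038", "force": 30}}

```text
time: 1.2
position: [326.7, -277.9, 183.1]
eef_rot: [0.954, 0.299, 0.0, 0.0]
ft_force: [0.4, 0.4, 0.3]
grip_width: 0.998
gripper_force: 0.0
```

Request:
{"fn": "move_arm", "kwargs": {"moves": "1 34 -14 5 -0.038; 1 35 -12 6 -0.038; 1 35 -11 5 -0.038; 1 36 -10 6 -0.037; 1 36 -8 5 -0.038; 1 36 -7 6 -0.037; 1 0 0 0 0; 1 0 0 0 0"}}

```text
time: 2.2
position: [448.1, -94.5, 150.2]
eef_rot: [0.914, 0.405, -0.0, 0.0]
ft_force: [-0.8, -0.3, 0.1]
grip_width: 0.998
gripper_force: 0.0
```

```bash
python3 -c "
from h import *
plan((1,448,-94,32,.833,6),(1,448,-94,32,.833,2))
im,*c=cap('side','g1.png'); t=cv2.resize(im[130:280,280:480],None,fx=4,fy=4); cv2.imwrite('pics/g1c.png',t)"
```

```text
[448.136 -94.522 150.248   0.833]
1 0 0 20 0; 1 0 0 20 0; 1 0 0 20 0; 1 0 0 19 0; 1 0 0 20 0; 1 0 0 19 0; 1 0 0 0 0; 1 0 0 0 0
8 end [448.14 -94.52  32.25   0.83]
```

View pics/g1c.png

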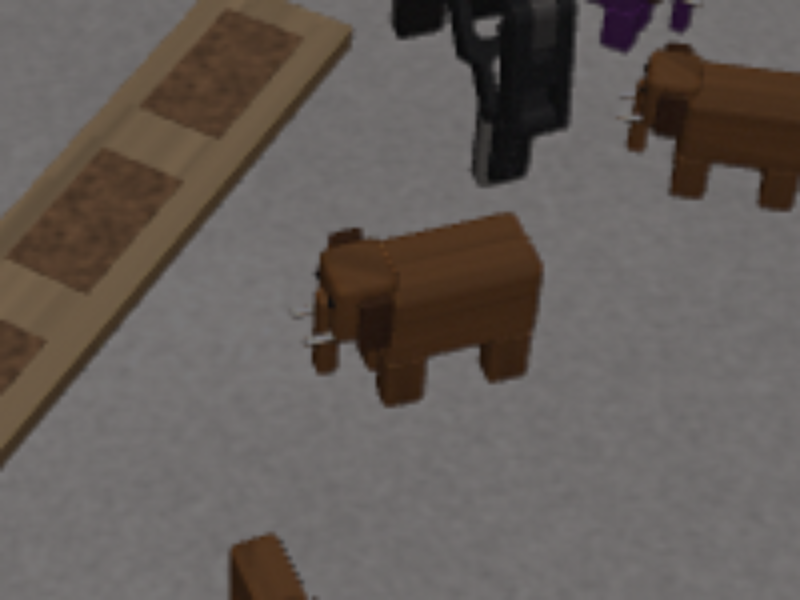

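The crop shows the open fingers above the giant at about (500,150), lined up across its body. I descend and close.

Request:
{"fn": "move_arm", "kwargs": {"moves": "1 0 0 20 0; 1 0 0 20 0; 1 0 0 20 0; 1 0 0 20 0; 1 0 0 19 0; 1 0 0 19 0; 1 0 0 0 0; 1 0 0 0 0"}}

```text
time: 3.25
position: [448.6, -95.2, 33.0]
eef_rot: [0.915, 0.404, 0.0, 0.0]
ft_force: [-0.2, 0.4, 0.6]
grip_width: 0.997
gripper_force: 0.0
```

Request:
{"fn": "move_arm", "kwargs": {"moves": "0 0 0 0 0; 0 0 0 0 0; 0 0 0 0 0; 0 0 0 0 0; 0 0 0 0 0; 0 0 0 0 0; 0 0 0 0 0; 0 0 0 0 0"}}

```text
time: 4.25
position: [448.7, -94.4, 32.8]
eef_rot: [0.915, 0.405, 0.0, 0.0]
ft_force: [-1.7, -0.3, 5.4]
grip_width: 0.467
gripper_force: 32.7
```

```bash
cat > p.py <<'E'
from h import *
import sys
print(pose()[1]["grip_width"],pose()[1]["gripper_force"],pose()[1]["ft_force"])
# carry: mark y, grip offset behind origin, lift delta
y,off,zl=map(float,sys.argv[1:4]); q=pose()[0]
H=np.pi/2; zg=q[2]
plan((0,q[0],q[1],zg+70,q[3],3),(0,624,y-off,zg+70,H,int(sys.argv[4])),(0,624,y-off,zg+18,H,4),(0,624,y-off,zg+zl,H,1))
E
python3 p.py -205.5 10 16.5 8
```

```text
0.4665584541083987 32.70588040351868 [-1.65260321 -0.3043049   5.38197926]
[448.655 -94.431  32.813   0.833]
0 0 0 -23 -0; 0 0 0 -24 -0; 0 0 0 -23 -0; 0 4 26 0 -0.092; 0 1 27 0 -0.092; 0 -1 27 0 -0.092; 0 -4 26 0 -0.092; 0 -6 26 0 -0.092
0 -9 25 0 -0.093; 0 -11 24 0 -0.092; 0 -13 23 0 -0.093; 0 0 0 13 0; 0 0 0 13 0; 0 0 0 13 0; 0 0 0 13 0; 0 -0.1 0.4 1.5 0
16 end [ 624.   -215.52   49.31    1.57]
```

Request:
{"fn": "move_arm", "kwargs": {"moves": "0 0 0 -23 0; 0 0 0 -24 0; 0 0 0 -23 0; 0 4 26 0 -0.092; 0 1 27 0 -0.092; 0 -1 27 0 -0.092; 0 -4 26 0 -0.092; 0 -6 26 0 -0.092"}}

```text
time: 5.25
position: [558.7, -169.7, 101.6]
eef_rot: [0.797, 0.604, -0.0, -0.001]
ft_force: [-0.1, 0.4, -2.8]
grip_width: 0.466
gripper_force: 32.0
```

Request:
{"fn": "move_arm", "kwargs": {"moves": "0 -9 25 0 -0.092; 0 -11 24 0 -0.092; 0 -13 23 0 -0.094; 0 0 0 0 0; 0 0 0 13 0; 0 0 0 13 0; 0 0 0 13 0; 0 0 0 8 0"}}

```text
time: 6.25
position: [622.5, -214.8, 53.8]
eef_rot: [0.707, 0.707, -0.0, -0.001]
ft_force: [-0.0, -0.1, -1.6]
grip_width: 0.465
gripper_force: 32.0
```

```bash
python3 -c "
from h import *
print(pose()[1]['ft_force'],pose()[1]['grip_width'])
plan((0,624,-215.5,49.5,np.pi/2,2))
im,*c=cap('side','g2.png'); cv2.imwrite('pics/g2c.png',cv2.resize(im[60:210,260:460],None,fx=4,fy=4))"
```

```text
[-0.01331625 -0.13680008 -1.61383612] 0.46523266171825367
[ 622.468 -214.84    53.834    1.571]
0 0 1 2 0; 0 -1 1 2 0
2 end [ 624.47 -215.84   49.83    1.57]
```

View pics/g2c.png

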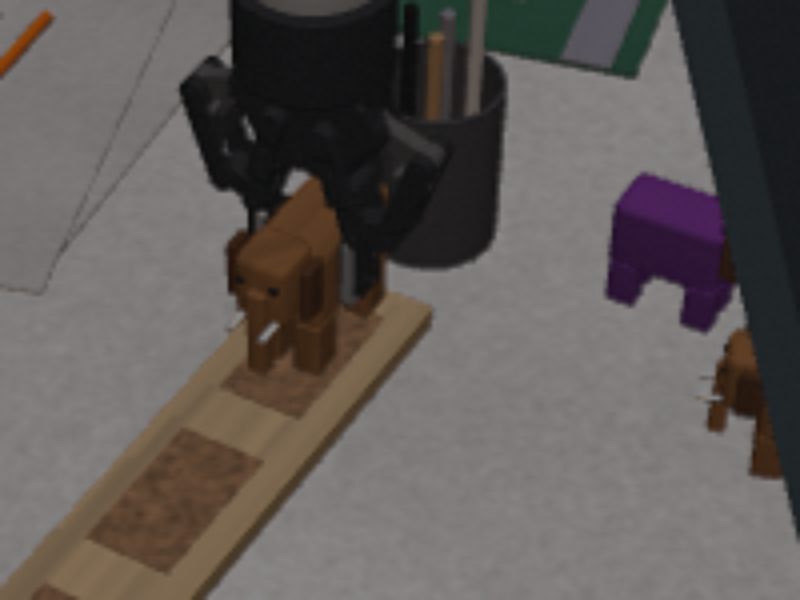

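The giant is hovering just above the mark nearest the pot, straight along the row. Front feet at about (290,365) in the crop. I lower it, release and rise.

Request:
{"fn": "move_arm", "kwargs": {"moves": "0 0 1 2 0; 0 0 0 2 0; 0 0 0 0.5 0; 0 0 0 0 0; 1 0 0 0 0; 1 0 0 0 0; 1 0 0 0 0; 1 0 0 0 0"}}

```text
time: 7.3
position: [624.3, -215.5, 51.0]
eef_rot: [0.707, 0.707, 0.0, 0.0]
ft_force: [0.5, -0.2, -0.3]
grip_width: 0.999
gripper_force: 0.0
```

```bash
python3 -c "
from h import *
print(pose()[1]['ft_force'],pose()[1]['grip_width'])
q=pose()[0]
plan((1,q[0],q[1],160,q[3],4),(1,379,-273,150,.353,10),(1,379,-273,150,.353,2),(1,379,-273,25,.353,7),(1,379,-273,25,.353,1))"
```

```text
[ 0.48157874 -0.22118247 -0.33460603] 0.9992594789352162
[ 624.337 -215.46    50.952    1.571]
1 0 0 -27 -0; 1 0 0 -27 -0; 1 0 0 -28 -0; 1 0 0 -27 -0; 1 -6 -25 1 0.122; 1 -9 -24 1 0.122; 1 -11 -22 1 0.122; 1 -14 -21 1 0.122
1 -17 -19 1 0.122; 1 -19 -17 1 0.122; 1 -20 -14 1 0.121; 1 -22 -12 1 0.122; 1 -24 -9 1 0.121; 1 -24 -6 1 0.122; 1 0 0 0 -0; 1 0 0 0 -0
1 0 0 18 -0; 1 0 0 18 -0; 1 0 0 18 -0; 1 0 0 18 -0; 1 0 0 18 -0; 1 0 0 17 -0; 1 0 0 18 -0; 1 0 0.1 -0 -0
24 end [ 3.7901e+02 -2.7303e+02  2.4950e+01  3.5000e-01]
```

Request:
{"fn": "move_arm", "kwargs": {"moves": "1 0 0 -27 0; 1 0 0 -27 0; 1 0 0 -28 0; 1 0 0 -27 0; 1 -6 -25 1 0.122; 1 -9 -24 1 0.122; 1 -11 -22 1 0.122; 1 -14 -21 1 0.122"}}

```text
time: 8.3
position: [525.0, -238.5, 155.9]
eef_rot: [0.858, 0.514, 0.0, 0.0]
ft_force: [0.7, -0.4, -0.1]
grip_width: 0.997
gripper_force: 0.0
```

Request:
{"fn": "move_arm", "kwargs": {"moves": "1 -17 -19 1 0.122; 1 -19 -17 1 0.122; 1 -20 -14 1 0.121; 1 -22 -12 1 0.122; 1 -24 -9 1 0.121; 1 -24 -6 1 0.122; 1 0 0 0 0; 1 0 0 0 0"}}

```text
time: 9.3
position: [379.5, -273.1, 150.1]
eef_rot: [0.984, 0.176, 0.0, 0.0]
ft_force: [0.2, 0.1, 0.2]
grip_width: 1.001
gripper_force: 0.0
```

```bash
python3 -c "
from h import *
print(pose()[0])
im,*c=cap('top','t1.png'); a=cv2.resize(im[150:350,400:560],None,fx=2.9,fy=2.9)
im,*c=cap('side','s1.png'); b=cv2.resize(im[60:260,280:390],None,fx=2.9,fy=2.9)
cv2.imwrite('pics/c2.png',np.hstack([a,b]))"
```

```text
[ 3.79523438e+02 -2.73114314e+02  1.50137003e+02  3.54198859e-01]
```

View pics/c2.png

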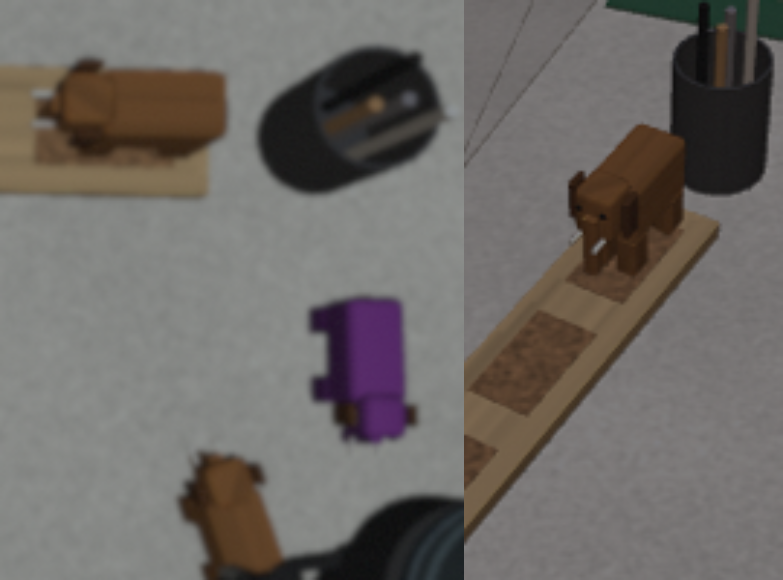

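The giant stands on its mark: in the top crop its body rear is at about (226,106), and the pot is untouched. I check that number while descending on the large one.

```bash
python3 -c "
from h import *
im,*c=cap('top')
for p in [(226,72),(226,142),(112,106)]: print(ray(*c,[p[0]/2.9+400,p[1]/2.9+150],85).round(1))"
```

```text
[[ 642.1 -259.7   85. ]]
[[ 601.3 -259.    85. ]]
[[ 621.1 -194.4   85. ]]
```

Request:
{"fn": "move_arm", "kwargs": {"moves": "1 0 0 18 0; 1 0 0 18 0; 1 0 0 18 0; 1 0 0 18 0; 1 0 0 18 0; 1 0 0 18 0; 1 0 0 17 0; 1 0 0 0 0"}}

```text
time: 10.45
position: [378.7, -272.0, 23.7]
eef_rot: [0.984, 0.176, -0.001, -0.001]
ft_force: [0.0, -0.7, 0.7]
grip_width: 0.998
gripper_force: 0.0
```

Request:
{"fn": "move_arm", "kwargs": {"moves": "0 0 0 0 0; 0 0 0 0 0; 0 0 0 0 0; 0 0 0 0 0; 0 0 0 0 0; 0 0 0 0 0; 0 0 0 0 0; 0 0 0 0 0"}}

```text
time: 11.45
position: [379.3, -273.3, 25.5]
eef_rot: [0.984, 0.175, 0.0, 0.001]
ft_force: [-0.3, 0.5, 6.5]
grip_width: 0.395
gripper_force: 30.1
```

```bash
python3 p.py -85 8 16 12
```

```text
0.3949111350398408 30.12625426054001 [-0.31779078  0.47573172  6.50373499]
[ 3.79341e+02 -2.73316e+02  2.55260e+01  3.53000e-01]
0 0 0 -23 -0; 0 0 0 -24 -0; 0 0 0 -23 -0; 0 24 -7 0 -0.102; 0 25 -5 0 -0.101; 0 25 -2 0 -0.102; 0 25 1 0 -0.101; 0 25 3 0 -0.102
0 25 6 0 -0.101; 0 24 8 0 -0.102; 0 23 11 0 -0.101; 0 22 13 0 -0.102; 0 21 15 0 -0.101; 0 19 17 0 -0.102; 0 17 18 0 -0.101; 0 0 0 13 -0
0 0 0 13 -0; 0 0 0 13 -0; 0 0 0 13 -0; 0 -0.2 0.2 2 -0
20 end [623.95 -92.96  41.53   1.57]
```

Request:
{"fn": "move_arm", "kwargs": {"moves": "0 0 0 -36 0; 0 0 0 -37 0; 0 0 0 -37 0; 0 24 -7 0 -0.102; 0 25 -5 0 -0.101; 0 25 -2 0 -0.102; 0 25 1 0 -0.101; 0 25 3 0 -0.102"}}

```text
time: 12.45
position: [480.4, -197.5, 134.6]
eef_rot: [0.908, 0.419, -0.0, -0.0]
ft_force: [0.8, -0.4, 0.1]
grip_width: 0.394
gripper_force: 30.0
```

Request:
{"fn": "move_arm", "kwargs": {"moves": "0 25 6 0 -0.101; 0 24 8 0 -0.102; 0 23 11 0 -0.101; 0 22 13 0 -0.102; 0 21 15 0 -0.101; 0 19 17 0 -0.102; 0 17 18 0 -0.101; 0 0 0 0 0"}}

```text
time: 13.45
position: [623.9, -91.3, 134.2]
eef_rot: [0.707, 0.708, -0.0, -0.0]
ft_force: [0.1, -0.4, -1.4]
grip_width: 0.393
gripper_force: 30.0
```

```bash
python3 -c "
from h import *
plan((0,624,-93,47,np.pi/2,5),(0,624,-93,42,np.pi/2,3))"
```

```text
[623.894 -91.269 134.212   1.572]
0 0 0 17 0; 0 0 0 18 0; 0 -1 0 17 0.001; 0 0 0 18 0; 0 -1 0 17 0.001; 0 0 0 2 -0; 0 0 0 2 -0; 0 0 0 1 -0
8 end [623.9  -93.27  42.21   1.57]
```

Request:
{"fn": "move_arm", "kwargs": {"moves": "0 0 0 17 0; 0 -1 0 18 0; 0 0 0 17 0; 0 0 0 18 0; 0 -1 0 17 0; 0 0 0 2 0; 0 0 0 2 0; 0 0 0 1 0"}}

```text
time: 14.45
position: [623.9, -94.5, 43.4]
eef_rot: [0.707, 0.707, 0.0, 0.001]
ft_force: [-0.3, -0.0, -0.8]
grip_width: 0.394
gripper_force: 30.0
```

Request:
{"fn": "move_arm", "kwargs": {"moves": "0 0 0 0 0; 0 0 0 0 0; 1 0 0 0 0; 1 0 0 0 0; 1 0 0 0 0; 1 0 0 0 0; 1 0 0 -20 0; 1 0 0 -30 0"}}

```text
time: 15.45
position: [622.4, -94.0, 92.2]
eef_rot: [0.707, 0.707, -0.001, -0.001]
ft_force: [0.7, 0.2, -0.7]
grip_width: 1.001
gripper_force: 0.0
```

```bash
python3 -c "
from h import *
q=pose()[0]
plan((1,q[0],q[1],170,q[3],2),(1,437,70.5,120,2.452,10),(1,437,70.5,100,2.452,4),(1,437,70.5,13,2.452,6),(1,437,70.5,13,2.452,2))"
```

```text
[622.414 -94.042  92.194   1.571]
1 0 0 -39 -0; 1 0 0 -39 -0; 1 16 -19 5 -0.088; 1 18 -17 5 -0.088; 1 19 -15 5 -0.088; 1 21 -14 5 -0.088; 1 22 -12 5 -0.088; 1 23 -10 5 -0.088
1 24 -7 5 -0.088; 1 24 -5 5 -0.088; 1 24 -4 5 -0.089; 1 25 -1 5 -0.088; 1 0 0 5 -0; 1 0 0 5 -0; 1 0 0 5 -0; 1 0 0 5 -0
1 0 0 15 -0; 1 0 0 14 -0; 1 0 0 15 -0; 1 0 0 14 -0; 1 0 0 15 -0; 1 0 0 14 -0; 1 0 0 0 -0; 1 0 0 0 -0
24 end [436.94  70.61  13.19   2.45]
```

Request:
{"fn": "move_arm", "kwargs": {"moves": "1 0 0 -39 0; 1 0 0 -39 0; 1 16 -19 5 -0.088; 1 18 -17 5 -0.088; 1 19 -15 5 -0.088; 1 21 -14 5 -0.088; 1 22 -12 5 -0.088; 1 23 -10 5 -0.088"}}

```text
time: 16.45
position: [510.4, 4.4, 140.8]
eef_rot: [0.497, 0.868, 0.0, 0.0]
ft_force: [-0.3, 0.1, 0.5]
grip_width: 0.999
gripper_force: 0.0
```

Request:
{"fn": "move_arm", "kwargs": {"moves": "1 24 -7 5 -0.088; 1 24 -5 5 -0.088; 1 24 -4 5 -0.089; 1 25 -1 5 -0.088; 1 0 0 5 0; 1 0 0 5 0; 1 0 0 5 0; 1 0 0 5 0"}}

```text
time: 17.45
position: [438.4, 69.9, 100.4]
eef_rot: [0.339, 0.941, -0.0, 0.0]
ft_force: [-0.1, 0.1, -0.1]
grip_width: 1.001
gripper_force: 0.0
```

```bash
python3 -c "
from h import *
print(pose()[0])
im,*c=cap('top','t2.png'); a=cv2.resize(im[165:225,330:490],None,fx=4.5,fy=4.5,interpolation=cv2.INTER_CUBIC)
im,*c=cap('side','s2.png'); b=cv2.resize(im[230:305,300:460],None,fx=4.5,fy=4.5,interpolation=cv2.INTER_CUBIC)
cv2.imwrite('pics/c3.png',np.clip(np.vstack([a[:, :],b])*1.4,0,255).astype(np.uint8)[:600])"
```

```text
[438.36397032  69.85181021 100.42918952   2.45063036]
```

View pics/c3.png

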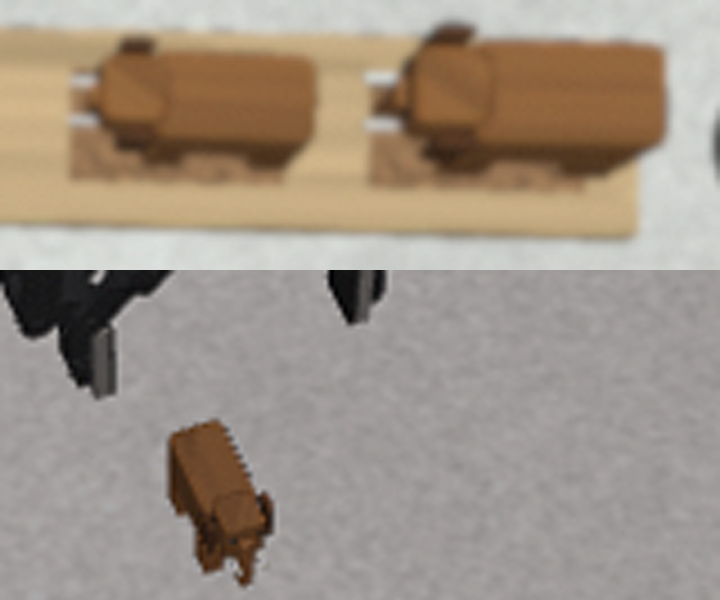

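Large and giant both stand straight on their marks: body rears at crop (316,100) and (665,95). The small one at (215,490) sits between the open fingers. I descend on it while converting those readings.

```bash
python3 -c "
from h import *
im,*c=cap('top')
f=lambda p:[(p[0]+.5)/4.5-.5+330,(p[1]+.5)/4.5-.5+165]
for p,z in [((316,53),76),((316,146),76),((665,45),86),((665,148),86)]: print(ray(*c,f(p),z).round(1))
"
```

```text
[[ 639.5 -131.6   76. ]]
[[ 604.1 -131.7   76. ]]
[[ 642.2 -258.5   86. ]]
[[ 603.6 -257.8   86. ]]
```

Request:
{"fn": "move_arm", "kwargs": {"moves": "1 0 1 15 0; 1 1 0 14 0; 1 0 0 15 0; 1 0 0 14 0; 1 0 0 15 0; 1 0 0 14 0; 1 0 0 0 0; 1 0 0 0 0"}}

```text
time: 18.6
position: [438.0, 71.7, 14.0]
eef_rot: [0.338, 0.941, 0.0, 0.0]
ft_force: [0.8, 0.2, 0.2]
grip_width: 1.0
gripper_force: 0.0
```

Request:
{"fn": "move_arm", "kwargs": {"moves": "0 0 0 0 0; 0 0 0 0 0; 0 0 0 0 0; 0 0 0 0 0; 0 0 0 0 0; 0 0 0 0 0; 0 0 0 0 0; 0 0 0 0 0", "force": 20}}

```text
time: 19.6
position: [437.9, 71.7, 14.0]
eef_rot: [0.338, 0.941, 0.0, 0.0]
ft_force: [-1.2, -0.7, 4.5]
grip_width: 0.254
gripper_force: 23.8
```

```bash
python3 p.py 154.5 6 16 8
```

```text
0.253622659848044 23.83609503507614 [-1.16600087 -0.72561243  4.49409116]
[437.875  71.696  14.044   2.452]
0 0 0 -23 -0; 0 0 0 -24 -0; 0 0 0 -23 -0; 0 -12 22 0 0.11; 0 -9 23 0 0.11; 0 -7 24 0 0.11; 0 -4 25 0 0.11; 0 -1 25 0 0.11
0 2 25 0 0.11; 0 4 25 0 0.11; 0 7 25 0 0.111; 0 0 0 13 -0; 0 0 0 13 -0; 0 0 0 13 -0; 0 0 0 13 -0; 0 0.1 -0.2 2 -0
16 end [623.95 148.48  30.04   1.57]
```

Request:
{"fn": "move_arm", "kwargs": {"moves": "0 0 0 -23 0; 0 0 0 -24 0; 0 0 0 -23 0; 0 -12 22 0 0.11; 0 -9 23 0 0.11; 0 -7 24 0 0.11; 0 -4 25 0 0.11; 0 -1 25 0 0.11"}}

```text
time: 20.6
position: [553.9, 119.6, 83.3]
eef_rot: [0.582, 0.813, -0.0, -0.0]
ft_force: [-1.1, 0.4, -0.1]
grip_width: 0.259
gripper_force: 23.1
```

Request:
{"fn": "move_arm", "kwargs": {"moves": "0 2 25 0 0.11; 0 4 25 0 0.11; 0 8 25 0 0.111; 0 0 0 0 0; 0 0 0 13 0; 0 0 0 13 0; 0 0 0 13 0; 0 0 0 8 0"}}

```text
time: 21.6
position: [622.9, 149.2, 35.4]
eef_rot: [0.707, 0.707, -0.001, -0.001]
ft_force: [0.9, -1.5, -0.2]
grip_width: 0.249
gripper_force: 23.1
```

```bash
python3 -c "
from h import *
plan((0,624,149.5,30.5,np.pi/2,2))"
```

```text
[622.937 149.174  35.362   1.571]
0 0 1 2 0; 0 0 0 3 0
2 end [623.94 149.17  30.36   1.57]
```

Request:
{"fn": "move_arm", "kwargs": {"moves": "0 0 1 2 0; 0 0 0 2.5 0; 0 0 0 0 0; 0 0 0 0 0; 1 0 0 0 0; 1 0 0 0 0; 1 0 0 0 0; 1 0 0 0 0"}}

```text
time: 22.6
position: [624.9, 149.4, 32.4]
eef_rot: [0.707, 0.707, 0.0, 0.0]
ft_force: [0.2, -0.5, 0.6]
grip_width: 0.997
gripper_force: 0.0
```

```bash
python3 -c "
from h import *
q=pose()[0]
plan((1,q[0],q[1],140,q[3],4),(1,380,266,140,-.055,12),(1,380,266,20,-.055,6),(1,380,266,20,-.055,2))"
```

```text
[624.897 149.377  32.364   1.571]
1 0 0 -27 -0; 1 0 0 -27 -0; 1 0 0 -27 -0; 1 0 0 -27 -0; 1 10 -20 0 0.135; 1 7 -22 0 0.136; 1 4 -22 0 0.135; 1 1 -23 0 0.136
1 -2 -22 0 0.135; 1 -5 -22 0 0.136; 1 -8 -21 0 0.135; 1 -11 -20 0 0.136; 1 -14 -18 0 0.135; 1 -16 -16 0 0.136; 1 -18 -14 0 0.135; 1 -19 -11 0 0.136
1 0 0 20 -0; 1 0 0 20 -0; 1 0 0 20 -0; 1 0 0 20 -0; 1 0 0 20 -0; 1 0 0 20 -0; 1 0 0 0 -0; 1 0 0 0 -0
24 end [ 3.8044e+02  2.6624e+02  2.0360e+01 -6.0000e-02]
```

Request:
{"fn": "move_arm", "kwargs": {"moves": "1 0 0 -27 0; 1 0 0 -27 0; 1 0 0 -27 0; 1 0 0 -27 0; 1 10 -20 0 0.135; 1 7 -22 0 0.136; 1 4 -22 0 0.135; 1 1 -23 0 0.136"}}

```text
time: 23.6
position: [542.5, 189.3, 140.4]
eef_rot: [0.872, 0.49, 0.0, 0.0]
ft_force: [0.6, -1.0, 0.3]
grip_width: 1.0
gripper_force: 0.0
```

Request:
{"fn": "move_arm", "kwargs": {"moves": "1 -2 -22 0 0.135; 1 -5 -22 0 0.136; 1 -8 -21 0 0.135; 1 -11 -20 0 0.136; 1 -14 -18 0 0.135; 1 -16 -16 0 0.136; 1 -18 -14 0 0.135; 1 -19 -11 0 0.136"}}

```text
time: 24.6
position: [379.7, 266.5, 140.4]
eef_rot: [1.0, -0.03, 0.0, -0.0]
ft_force: [0.3, 0.6, 0.1]
grip_width: 1.001
gripper_force: 0.0
```

```bash
python3 -c "
from h import *
print(pose()[0])
im,*c=cap('top','t3.png'); a=cv2.resize(im[160:230,190:350],None,fx=4.5,fy=4.5,interpolation=cv2.INTER_CUBIC)
im,*c=cap('side','s3.png'); b=cv2.resize(im[345:415,260:420],None,fx=4.5,fy=4.5)
cv2.imwrite('pics/c4.png',np.clip(np.vstack([a,b])*1.4,0,255).astype(np.uint8)[:600])"
```

```text
[ 3.79700143e+02  2.66530443e+02  1.40428760e+02 -5.97370224e-02]
```

View pics/c4.png

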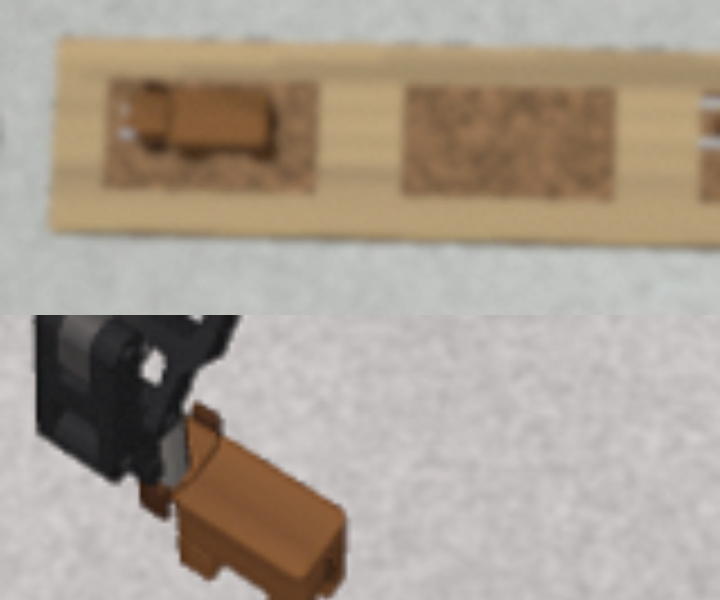

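The small one stands straight on the mark beside the tape, with its body rear at crop (267,118). The open finger is clear above the medium one at (180,455), so I descend.

```bash
python3 -c "
from h import *
im,*c=cap('top')
f=lambda p:[(p[0]+.5)/4.5-.5+190,(p[1]+.5)/4.5-.5+160]
for p,z in [((268,88),54),((268,152),54),((105,135),16),((318,135),16)]: print(ray(*c,f(p),z).round(1))
"
```

```text
[[635.6 125.8  54. ]]
[[610.5 124.9  54. ]]
[[624.1 197.1  16. ]]
[[625.6 111.1  16. ]]
```

Request:
{"fn": "move_arm", "kwargs": {"moves": "1 0 0 20 0; 1 0 0 20 0; 1 0 0 20 0; 1 0 0 20 0; 1 0 0 20 0; 1 0 0 20 0; 1 0 0 0 0; 1 0 0 0 0"}}

```text
time: 25.75
position: [381.4, 266.3, 20.8]
eef_rot: [1.0, -0.027, 0.0, -0.0]
ft_force: [-0.3, 0.0, -0.3]
grip_width: 1.0
gripper_force: 0.0
```

Request:
{"fn": "move_arm", "kwargs": {"moves": "0 0 0 0 0; 0 0 0 0 0; 0 0 0 0 0; 0 0 0 0 0; 0 0 0 0 0; 0 0 0 0 0; 0 0 0 0 0; 0 0 0 0 0", "force": 25}}

```text
time: 26.75
position: [380.7, 266.4, 20.7]
eef_rot: [1.0, -0.028, 0.0, -0.0]
ft_force: [-0.3, -0.4, 6.0]
grip_width: 0.325
gripper_force: 26.7
```

```bash
sed -i 's/zg+70/zg+100/g' p.py; python3 p.py 36 7 16 12
```

```text
0.3251639539786205 26.71415090560913 [-0.30829316 -0.40883507  5.95806566]
[ 3.80690e+02  2.66425e+02  2.07250e+01 -5.50000e-02]
0 0 0 -33 -0; 0 0 0 -34 -0; 0 0 0 -33 -0; 0 21 19 0 -0.135; 0 19 21 0 -0.136; 0 16 24 0 -0.135; 0 12 26 0 -0.136; 0 9 27 0 -0.135
0 5 28 0 -0.136; 0 1 28 0 -0.135; 0 -3 28 0 -0.136; 0 -6 27 0 -0.135; 0 -10 26 0 -0.136; 0 -14 25 0 -0.135; 0 -17 23 0 -0.136; 0 0 0 20 0
0 0 0 21 0; 0 0 0 20 0; 0 0 0 21 0; 0 0.1 0.1 2 0
20 end [623.95  28.96  36.73   1.57]
```

Request:
{"fn": "move_arm", "kwargs": {"moves": "0 0 0 -33 0; 0 0 0 -34 0; 0 0 0 -33 0; 0 21 19 0 -0.135; 0 19 21 0 -0.136; 0 16 24 0 -0.135; 0 12 26 0 -0.136; 0 9 27 0 -0.135"}}

```text
time: 27.75
position: [482.8, 166.0, 119.9]
eef_rot: [0.951, 0.308, -0.0, -0.0]
ft_force: [0.3, -0.4, 0.7]
grip_width: 0.324
gripper_force: 26.0
```

Request:
{"fn": "move_arm", "kwargs": {"moves": "0 5 28 0 -0.136; 0 1 28 0 -0.135; 0 -3 28 0 -0.136; 0 -6 27 0 -0.135; 0 -10 26 0 -0.136; 0 -14 25 0 -0.135; 0 -17 23 0 -0.136; 0 0 0 0 0"}}

```text
time: 28.75
position: [624.5, 27.1, 119.6]
eef_rot: [0.708, 0.706, -0.0, 0.0]
ft_force: [0.1, 0.7, -1.0]
grip_width: 0.324
gripper_force: 26.0
```

```bash
python3 -c "
from h import *
plan((0,624,29,41,np.pi/2,5),(0,624,29,37,np.pi/2,3))"
```

```text
[624.472  27.076 119.565   1.569]
0 0 0 16 -0; 0 0 0 16 -0; 0 1 0 16 -0.001; 0 0 0 15 -0; 0 1 0 16 -0.001; 0 0 0 1 0; 0 0 0 1 0; 0 0 0 2 0
8 end [624.47  29.08  36.56   1.57]
```

Request:
{"fn": "move_arm", "kwargs": {"moves": "0 0 0 16 0; 0 0 0 16 0; 0 1 0 16 0; 0 0 0 15 0; 0 0 0 16 0; 0 0 0 1 0; 0 0 0 1 0; 0 0 0 2 0"}}

```text
time: 29.75
position: [624.2, 29.5, 38.0]
eef_rot: [0.707, 0.707, 0.001, 0.001]
ft_force: [0.2, -0.3, -0.1]
grip_width: 0.328
gripper_force: 26.0
```

Request:
{"fn": "move_arm", "kwargs": {"moves": "0 0 0 0 0; 0 0 0 0 0; 1 0 0 0 0; 1 0 0 0 0; 1 0 0 0 0; 1 0 0 0 0; 1 0 0 -20 0; 1 0 0 -30 0"}}

```text
time: 30.75
position: [622.6, 29.8, 86.7]
eef_rot: [0.707, 0.707, -0.001, -0.001]
ft_force: [0.1, -0.5, 0.3]
grip_width: 0.999
gripper_force: 0.0
```

Request:
{"fn": "move_arm", "kwargs": {"moves": "1 0 0 -40 0; 1 0 0 -40 0; 1 0 -30 0 0; 1 0 -40 0 0; 1 0 -40 0 0; 1 0 -40 0 0; 1 0 -40 0 0; 1 0 0 0 0"}}

```text
time: 31.75
position: [430.8, 30.1, 167.3]
eef_rot: [0.707, 0.707, -0.0, -0.001]
ft_force: [0.2, -0.9, 0.4]
grip_width: 1.005
gripper_force: 0.0
```

```bash
python3 -c "
from h import *
print(pose()[0])
im,*c=cap('top','t4.png'); a=cv2.resize(im[150:230,130:562],(800,148),interpolation=cv2.INTER_CUBIC)
im,*c=cap('side','s4.png'); b=cv2.resize(im[60:370,130:430],None,fx=1.45,fy=1.45)
b=cv2.copyMakeBorder(b,0,0,0,800-b.shape[1],0)
cv2.imwrite('pics/c5.png',np.clip(np.vstack([a,b])*1.4,0,255).astype(np.uint8)[:600])"
```

```text
[430.79655146  30.1287264  167.28432406   1.57074349]
```

View pics/c5.png

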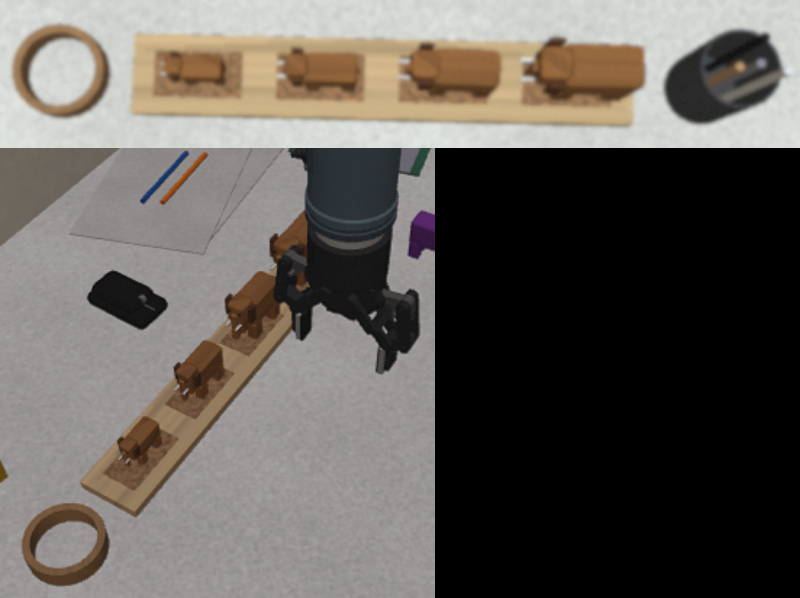

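All four stand straight and upright on their marks, largest by the pot and smallest by the tape, with pot and tape unmoved. One last numerical check of centring from the body rears.

```bash
python3 -c "
from h import *
im,*c=cap('top'); g=cv2.GaussianBlur(cv2.cvtColor(im,cv2.COLOR_BGR2HSV)[:,:,1],(1,5),0).astype(float)
s,*cs=cap('side')
for n,y,L,zt in [('G',-205.6,100,74),('L',-85.2,85,63),('M',34.4,70,52),('S',154.2,55,41)]:
    z=15+zt-4
    u,v=proj(*c,[624,y-L/2,z])[0]; vi=int(round(v)); us=np.arange(int(u)-8,int(u)+9)
    pr=g[vi-4:vi+5,us].mean(0); d=np.abs(np.diff(pr)); k=d.argmax(); w=d[k-1:k+2]; ue=us[k]+.5+(w@[-1,0,1])/w.sum()
    col=g[:,int(u)-14:int(u)-8].mean(1); dv=np.diff(col); e1=vi-22+dv[vi-22:vi].argmax()+.5
    r=ray(*c,[ue,v],z)[0]; print(n,'exp rear',y-L/2,'got',r[1].round(1),'off',(r[1]-y+L/2).round(1),'far side x',ray(*c,[u-11,e1],z)[0,0].round(1))
"
```

```text
G exp rear -255.6 got -258.3 off -2.7 far side x 642.3
L exp rear -127.7 got -131.2 off -3.5 far side x 646.3
M exp rear -0.6000000000000014 got -1.9 off -1.3 far side x 650.5
S exp rear 126.69999999999999 got 123.7 off -3.0 far side x 654.7
```

```bash
python3 -c "
from h import *
print(sign_off())"
```

```text
the job is handed in; nothing more can be done
None
```

The four elephants stand upright on the cork marks, lengthwise along the row, with the giant next to the pen pot and the smallest next to the tape roll; each measured within about 4 mm of its mark's centre along the row, the pot and tape look unmoved, the gripper is open and clear, and the job was handed in after about 32 s.

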